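# Unstack the stone blanks onto their cork rests

### The job

The sawn stone blanks stand in one stack on the carving bench: a long slab carries a round disc and a square block, and on these lie a small ring and a small bar. Take the stack apart and lay every blank, the slab too, flat in the middle of the cork pad made in its own outline and size, with straight-sided blanks squared up to their pads. The stone is brittle: set the blanks down, do not drop or knock them about.

Things in the scene. Friction and masses are not known exactly. Their poses are not given: they have to be found in the camera images.
- slab: Origin: centre of its underside, z up. Pale grey-green sawn stone. Long rectangular slab, 170 (its x) x 62 (its y) x 20 mm high, about 0.6 kg. It lies on the bench and carries the whole stack: two piles, 44 mm either side of its middle along its length.
- disc: Origin: centre of its underside, z up. Pale grey-green sawn stone. Plain round disc, diameter 60 mm, 22 mm high, about 0.2 kg. Lies on one half of the slab, with the ring or the bar on top of it.
- square: Origin: centre of its underside, z up. Pale grey-green sawn stone. Square block, 56 x 56 x 22 mm high, sides along its x and y, about 0.2 kg. Lies on the other half of the slab, turned at most about 0.15 rad from it, with the ring or the bar on top of it.
- ring: Origin: centre of its underside, z up. Pale grey-green sawn stone. Small thick round ring, outer diameter 44 mm, with an upright hole of 16 mm, 22 mm high, about 0.1 kg. On top of the disc or the square.
- bar: Origin: centre of its underside, z up. Pale grey-green sawn stone. Small rectangular block, 52 (its x) x 32 (its y) x 22 mm high, about 0.1 kg. On top of the disc or the square.
- rest_slab: Fixed dark wooden board 204 (its x) x 96 (its y) x 10 mm with a long rectangular cork pad, 188 (x) x 80 (y) mm, on it, 3 mm thick (top of the cork 13 mm above the bench). Origin: centre of the board's underside, on the bench, in the middle of the pad; z up. Place for the slab.
- rest_disc: Fixed dark wooden board 96 x 96 x 10 mm with a large round cork pad, diameter 78 mm, on it, 3 mm thick (top of the cork 13 mm above the bench). Origin: centre of the board's underside, on the bench, in the middle of the pad; z up. Place for the disc.
- rest_square: Fixed dark wooden board 96 x 96 x 10 mm with a square cork pad, 74 x 74 mm, sides along x and y, on it, 3 mm thick (top of the cork 13 mm above the bench). Origin: centre of the board's underside, on the bench, in the middle of the pad; z up. Place for the square block.
- rest_ring: Fixed dark wooden board 96 x 96 x 10 mm with a small round cork pad, diameter 58 mm, with a dark dot of 16 mm in its middle, on it, 3 mm thick (top of the cork 13 mm above the bench). Origin: centre of the board's underside, on the bench, in the middle of the pad; z up. Place for the ring.
- rest_bar: Fixed dark wooden board 96 x 96 x 10 mm with a small rectangular cork pad, 70 (x) x 50 (y) mm, on it, 3 mm thick (top of the cork 13 mm above the bench). Origin: centre of the board's underside, on the bench, in the middle of the pad; z up. Place for the bar.

How it is judged:
By the outcome, as a careful person would: the job done as asked, in the order asked, and still so for the second after the job is handed in, with the robot touching nothing.
It also fails if it takes over 128 s, if anything falls off the work surface, if the arm or the gripper's body presses on something with over 40 N, if the wrist force passes 120 N, or if a joint passes its speed limit or range.

### The arm

A 6-joint arm with a two-finger parallel gripper is mounted at the origin on the work surface. World frame = base frame: x ahead of the robot, y to its left, z up, the work surface at z = 0. Lengths are in m, angles in rad, forces in N, time in s.
With the tool pointing down it reaches from about 0.325 to 0.85 m from the base axis. Payload 15.5 kg.
Tool frame: the origin (TCP) lies at the very end of the fingers, on their centre line; the grasp point (between the pads) lies 19 mm behind it; z points along the fingers, y is the line along which they close (so a half turn about z gives the same grasp; the last joint's range is limited). The gripper opens to 91 mm and grips with 3 to 60 N. Pads are 32 mm wide; open, the fingers measure 118 mm over their backs; the gripper's body (76 mm by 178 mm) begins 60 mm behind the grasp point.
Start: joints at [-1.22, 0.494, 1.345, -0, 1.302, -0.096], TCP at [0.27, -0.564, 0.214] pointing down, gripper open.
Joint ranges: [-2.91, 2.91], [-0.82, 2.16], [0.22, 2.67], [-1.22, 4.37], [0.12, 2.79], [-3.08, 3.08]. Speed limits (rad/s): [1.89, 1.89, 2.57, 3.01, 3.01, 3.01].

### API

Orientations are given as a unit quaternion [x, y, z, w].
In Python, from bench import bot gives the robot as it stands.
- The arm moves only by the shell command python3 shift.py 'ROWS' [FORCE]. ROWS is rows parted by semicolons, their numbers by spaces, 1 to 10 of them, each of 5 numbers: dx, dy, dz in m, then a turn about the tool's z in rad, then the finger opening in m; each row is the pose to reach, as a shift and turn from the pose commanded when the command began, along the tool's axes at that moment; what a row does not reach only later rows make up. A row lasts 1/10 s, in which the tool goes at most 0.05 m and 0.15 rad, less where a joint would pass 70% of its speed; a pose out of reach is approached as far as the arm can. The fingers move at their own pace and stop on an object; FORCE is the grip in N (left out, the last holds). Time passes only in rows, so rows that do not move let the fingers close. It prints the time, the measured TCP pose, the force, the opening and the grip force at its end.
- bot.state(): the state, without advancing time (a new reading comes with each control period).
- bot.get_image(name): name is "scene" or "side" or "wrist"; returns a dict with "img" (480x640x3 uint8, red, green, blue), "fx", "fy", "cx", "cy" (pixels), "k1" (the pictures are not rectified: a ray, as slopes to the right and down, at radius r is drawn at 1 + k1 r^2 times it, then the intrinsics apply), "world_to_cam" (4x4, takes a point from world to camera coordinates). Camera axes: x right, y up, looking along -z (the intrinsics and any distortion apply to the point x, -y, -z); pixel columns grow to the right and rows downward; lengths in m; the calibration is good to about 2 mm. A picture is of the moment at which its call begins. There is no depth.
- bot.close_job(): hands the job in; it is judged then, once.
The state is a dict: "time": time; "joint_positions": joint angles; "joint_vel": joint speeds; "tau": joint torques, N m; "ee_pos": TCP position; "ee_rot": TCP orientation; "force": force on the tool from outside, world axes, zero at the start; "ft_torque": the same for the moment, N m; "finger_gap": finger opening in m; "grip_force": force on a finger pad.
Only numpy, scipy, OpenCV 4.12 (cv2) and the standard library are available. Lean on these libraries where they do the work, as an engineer would, in place of code of your own. Each camera call takes 0.05 s, during which the arm holds its last target. There are 200 camera calls.

## Working session

There is one attempt and no reset: what is moved stays moved. The work goes in short steps, Python scripts to look and compute and a shell command to move; the robot and the scene stay as the last step left them, time stands still between calls to the robot, and variables do not carry over. Pictures are saved under pics/ and viewed, at most 14 in all, crops included, and the job is handed in when it is done.

```bash
ls; mkdir -p pics; python3 - <<'E'
from bench import bot
import cv2
s=bot.state();print({k:(v if not hasattr(v,'tolist') else [round(x,4) for x in v]) for k,v in s.items()})
for n in("scene","side"):
    d=bot.get_image(n);cv2.imwrite(f"pics/{n}0.png",d["img"][...,::-1])
    print(n,d["fx"],d["cx"],d["cy"],d["k1"],d["world_to_cam"])
E
```

```text
bench.py
pics
shift.py
{'time': 0.0, 'joint_positions': [np.float64(-1.2195), np.float64(0.4942), np.float64(1.3461), np.float64(-0.0), np.float64(1.3025), np.float64(-0.0955)], 'joint_vel': [np.float64(-0.0017), np.float64(-0.0003), np.float64(0.0012), np.float64(-0.0006), np.float64(-0.0011), np.float64(0.0015)], 'tau': [np.float64(0.0068), np.float64(-87.8788), np.float64(-38.1848), np.float64(0.0712), np.float64(0.0531), np.float64(-0.0)], 'ee_pos': [np.float64(0.2699), np.float64(-0.5633), np.float64(0.2133)], 'ee_rot': [np.float64(0.9751), np.float64(0.2215), np.float64(-0.0001), np.float64(-0.0006)], 'force': [np.float64(0.5689), np.float64(-0.0837), np.float64(0.2359)], 'ft_torque': [np.float64(0.0091), np.float64(0.0195), np.float64(-0.0036)], 'grip_force': 0.0, 'finger_gap': 0.09074384605949357}
scene 436.2015910145888 318.1914164889382 242.1771162010429 0.025199007479931854 [[-0.52692715  0.84990152  0.00389592  0.25911421]
 [-0.5587384  -0.34985692  0.75193852  0.24207926]
 [ 0.64043671  0.39404002  0.65922173 -1.1093869 ]
 [ 0.          0.          0.          1.        ]]
side 580.9123564583734 323.8364001292915 238.79492885581547 0.04746805798663405 [[-0.89907434 -0.43778931 -0.00241682  0.48589059]
 [ 0.33252854 -0.6864735   0.64666754 -0.21447103]
 [-0.28476322  0.58059853  0.76276815 -0.78936886]
 [ 0.          0.          0.          1.        ]]
```

View pics/scene0.png

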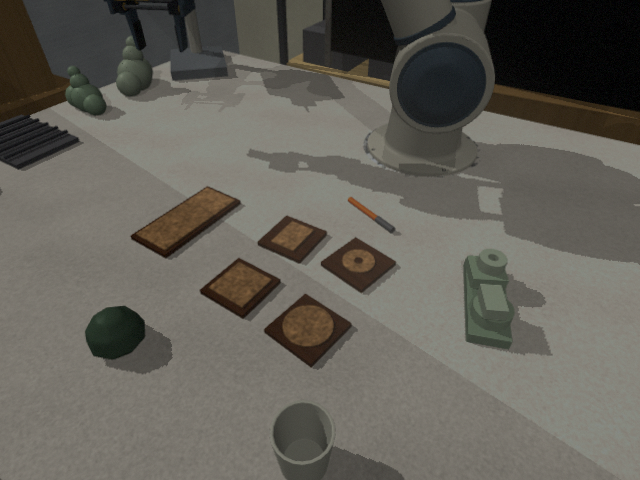

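View pics/side0.png

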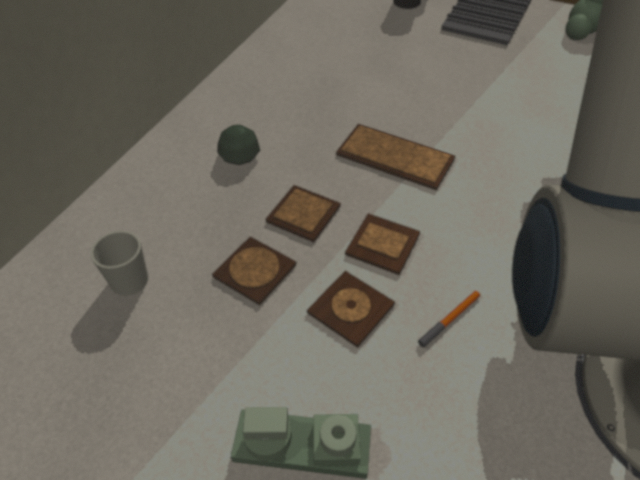

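The scene view shows the boards: slab pad (187,220), bar (293,236), ring (359,262), square (241,286) and disc (308,328). The stack is at about (488,300), with the bar on the disc and the ring on the square. The side view agrees, with the stack at (300,440).

```bash
cat > h.py <<'E'
import numpy as np, cv2
from bench import bot
from scipy.spatial.transform import Rotation as R
def shot(n,save=None):
    d=bot.get_image(n)
    d["K"]=np.array([[d["fx"],0,d["cx"]],[0,d["fy"],d["cy"]],[0,0,1]]); d["D"]=np.array([d["k1"],0,0,0.])
    if save: cv2.imwrite(f"pics/{save}.png",d["img"][...,::-1])
    return d
def rays(d,px):
    u=cv2.undistortPoints(np.array(px,float).reshape(-1,1,2),d["K"],d["D"])[:,0]
    W=np.array(d["world_to_cam"]); v=np.c_[u[:,0],-u[:,1],-np.ones(len(u))]@W[:3,:3]
    return -W[:3,:3].T@W[:3,3],v
def plane(d,px,z):
    c,v=rays(d,px); return c+v*((z-c[2])/v[:,2])[:,None]
def tri(views):   # [(d,px),...] -> point, residual
    A=np.zeros((3,3));b=np.zeros(3);L=[]
    for d,p in views:
        c,v=rays(d,[p]);v=v[0]/np.linalg.norm(v[0]);P=np.eye(3)-np.outer(v,v);A+=P;b+=P@c;L.append((P,c))
    x=np.linalg.solve(A,b);return x,max(np.linalg.norm(P@(x-c)) for P,c in L)
def proj(d,X):
    W=np.array(d["world_to_cam"]);q=(np.c_[X,np.ones(len(X))]@W.T)[:,:3]*[1,-1,-1]
    return cv2.projectPoints(q,np.zeros(3),np.zeros(3),d["K"],d["D"])[0][:,0]
def cnts(mask,amin):
    mask=cv2.morphologyEx(mask.astype(np.uint8)*255,cv2.MORPH_CLOSE,np.ones((3,3)))
    mask=cv2.morphologyEx(mask,cv2.MORPH_OPEN,np.ones((3,3)))
    return [c for c in cv2.findContours(mask,cv2.RETR_EXTERNAL,cv2.CHAIN_APPROX_NONE)[0] if cv2.contourArea(c)>amin]
def hsv(d): return cv2.cvtColor(cv2.GaussianBlur(d["img"],(3,3),0),cv2.COLOR_RGB2HSV).astype(int)
def corkmask(d):
    h=hsv(d); return (h[...,0]>5)&(h[...,0]<25)&(h[...,1]>80)&(h[...,2]>75)
def rect(d,c,z):  # contour on plane z -> centre, (long,short), angle of long side (world)
    P=plane(d,c.reshape(-1,2),z)[:,:2]
    (cx,cy),(w,h),a=cv2.minAreaRect((P*1000).astype(np.float32))
    if w<h: w,h,a=h,w,a+90
    return np.array([cx,cy])/1000,(w,h),np.deg2rad((a+90)%180-90)
E
python3 - <<'E'
from h import *
np.set_printoptions(precision=4,suppress=True)
for n in("scene","side"):
    d=shot(n)
    for c in cnts(corkmask(d),200):
        r=rect(d,c,.013);m=c.reshape(-1,2).mean(0)
        print(n,m.round(),cv2.contourArea(c),r[0],np.round(r[1],1),round(r[2],3))
    h=hsv(d)
    for p in ([(187,220),(293,236),(480,330),(495,300)] if n=="scene" else [(390,155),(265,425),(300,430),(240,450)]): print(p,h[p[1],p[0]])
d=shot("scene")
for p in[(488,257),(493,297)]: print(plane(d,[p],.064))
E
```

```text
scene [307. 325.] 1541.5 [0.6328 0.0681] [76.3 75.5] 0.558
scene [239. 283.] 1329.0 [ 0.6201 -0.0759] [74.6 74.4] -0.044
scene [358. 260.] 580.5 [0.4657 0.0673] [59.6 57.2] 0.514
scene [292. 235.] 626.5 [ 0.4699 -0.0719] [73.3 52.5] -0.005
scene [184. 217.] 2326.0 [ 0.5308 -0.2829] [190.8  83.1] -0.041
scene [528.  95.] 236.0 [-0.4442  0.1588] [196.9  45.3] -1.531
scene [339.  71.] 773.5 [-0.359  -0.4237] [395.7 177.4] -1.546
(187, 220) [ 15 129  85]
(293, 236) [ 15 120 108]
(480, 330) [51 45 97]
(495, 300) [ 47  35 118]
side [460. 308.] 374.0 [0.3134 0.0014] [84.9 13.1] 1.196
side [351. 304.] 1048.0 [0.4625 0.0665] [60.7 60.2] 1.326
side [254. 266.] 1530.0 [0.6304 0.0678] [79.5 77.7] 0.451
side [383. 240.] 1094.5 [ 0.4679 -0.0726] [74.2 56. ] 0.01
side [304. 209.] 1409.0 [ 0.6174 -0.0775] [80.3 76.8] 1.527
side [397. 153.] 2952.5 [ 0.5289 -0.2819] [194.6  85.3] -0.037
(390, 155) [ 16 128 102]
(265, 425) [ 43  39 123]
(300, 430) [48 48 91]
(240, 450) [47 46 77]
[[0.3968 0.2643 0.064 ]]
[[0.4793 0.2944 0.064 ]]
```

```bash
cat >> h.py <<'E'
def go(x,y,z,yaw=None,s=None):  # yaw: world direction of closing axis (tool y)
    s=s or bot.state();r=R.from_quat(s["ee_rot"]);v=r.inv().apply(np.array([x,y,z])-s["ee_pos"])
    ty=r.as_matrix()[:,1];cur=np.arctan2(ty[1],ty[0]);t=0
    if yaw is not None: t=-((yaw-cur+np.pi/2)%np.pi-np.pi/2)
    print("d",v.round(4),"turn",round(t,4),"| other turn",round(t-np.sign(t)*np.pi,3),"q6",np.round(s["joint_positions"][5],2),"yaw",round(cur,4))
E
python3 - <<'E'
from h import *
go(.43,.28,.30,0); go(.43,.28,.30,np.pi/2)
d=shot("wrist");W=np.array(d["world_to_cam"]);print(-W[:3,:3].T@W[:3,3],W,d["fx"],bot.state()["ee_pos"])
E
```

```text
d [ 0.5088 -0.6916 -0.0859] turn -1.124 | other turn 2.018 q6 -0.1 yaw -1.124
d [ 0.5088 -0.6916 -0.0859] turn 0.4468 | other turn -2.695 q6 -0.1 yaw -1.124
[ 0.32887641 -0.53541509  0.38488406] [[ 0.43275743 -0.90150872 -0.00174283 -0.62433429]
 [ 0.87646674  0.42118729 -0.23325377  0.02703646]
 [ 0.21101437  0.09941477  0.97241434 -0.39043626]
 [ 0.          0.          0.          1.        ]] 389.57073267237973 [ 0.27000542 -0.56353156  0.21371044]
```

```bash
R="0.25 -0.34 -0.085 0.1 0.09"; python3 shift.py '0.25 -0.34 -0.085 0.1 0.09;0.25 -0.34 -0.085 0.1 0.09;0.25 -0.34 -0.085 0.1 0.09;0.25 -0.34 -0.085 0.1 0.09;0.25 -0.34 -0.085 0.1 0.09;0.25 -0.34 -0.085 0.1 0.09;0.25 -0.34 -0.085 0.1 0.09;0.25 -0.34 -0.085 0.1 0.09;0.25 -0.34 -0.085 0.1 0.09'
python3 - <<'E'
from h import *
go(.43,.28,.30,-1.22)
E
```

```text
time: 1.2
ee_pos: [0.3485, -0.1463, 0.2997]
ee_rot: [0.985, 0.173, 0.0, 0.0]
force: [0.1, -0.9, -0.6]
finger_gap: 0.09
grip_force: 0.0
d [ 2.219e-01 -3.730e-01 -3.000e-04] turn -0.003 | other turn 3.139 q6 0.67 yaw -1.223
```

```bash
python3 shift.py '0.222 -0.373 0 0 0.09;0.222 -0.373 0 0 0.09;0.222 -0.373 0 0 0.09;0.222 -0.373 0 0 0.09;0.222 -0.373 0 0 0.09;0.222 -0.373 0 0 0.09;0.222 -0.373 0 0 0.09;0.222 -0.373 0 0 0.09;0.222 -0.373 0 0 0.09;0.222 -0.373 0 0 0.09'
python3 - <<'E'
from h import *
shot("wrist","w0")
E
```

```text
time: 2.2
ee_pos: [0.431, 0.281, 0.2985]
ee_rot: [0.985, 0.174, 0.0, -0.0]
force: [0.5, -0.2, -0.2]
finger_gap: 0.0901
grip_force: 0.0
```

View pics/w0.png

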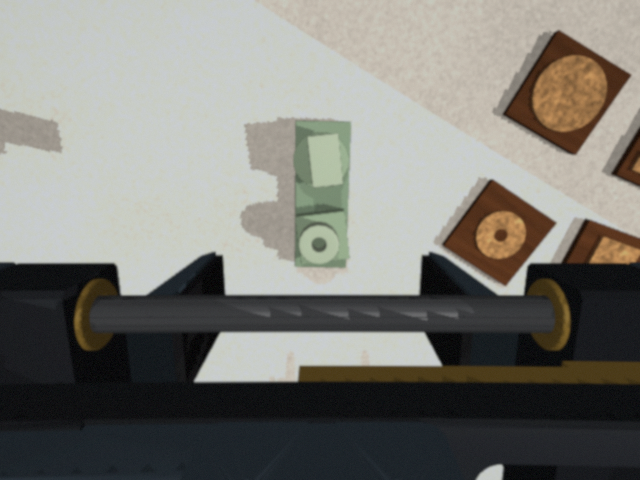

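Wrist view: ring hole at (319,243), bar top at about (325,160), slab corners at (295,120), (351,121), (346,267) and (295,265). The bar is on the disc at the far end.

```bash
python3 - <<'E'
from h import *
d=shot("wrist");c=d["img"][100:290,230:380]
cv2.imwrite("pics/w0c.png",cv2.resize(c,None,fx=3,fy=3,interpolation=cv2.INTER_CUBIC)[...,::-1])
h=hsv(d)
for p in[(325,160),(305,243),(319,243),(310,195),(300,130),(340,250),(260,200),(210,200),(335,225)]:print(p,h[p[1],p[0]])
E
```

```text
(325, 160) [ 46  35 195]
(305, 243) [ 46  36 193]
(319, 243) [ 52  44 110]
(310, 195) [ 53  45 142]
(300, 130) [ 54  43 119]
(340, 250) [ 51  47 174]
(260, 200) [ 37  12 195]
(210, 200) [ 47   9 206]
(335, 225) [ 51  45 174]
```

View pics/w0c.png

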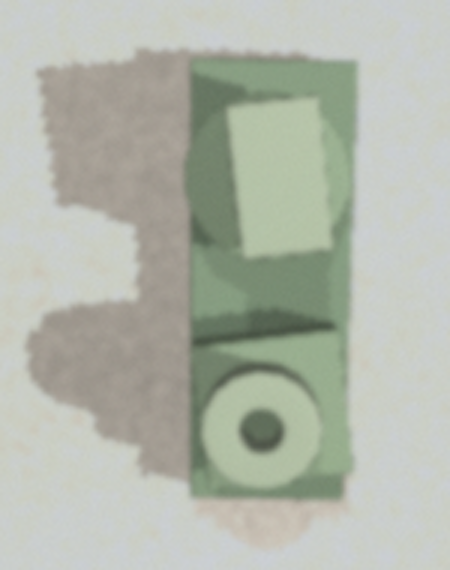

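The crop shows the layers as distinct brightness levels: bar and ring tops are brightest, then disc and square, then slab.

```bash
cat > tops.py <<'E'
from h import *
np.set_printoptions(precision=4,suppress=True)
def tops(d,v0=184,a=200,s0=25):
    h=hsv(d);return cnts((h[...,1]>s0)&(h[...,0]>38)&(h[...,0]<60)&(h[...,2]>v0),a)
def cen(c): m=cv2.moments(c);return np.array([m["m10"],m["m01"]])/m["m00"]
E
cat > m1.py <<'E'
from tops import *
import pickle,sys
d=shot("wrist")
for c in tops(d):
    r=rect(d,c,.064);print("wrist",cen(c),cv2.contourArea(c),r[0],np.round(r[1],1),round(r[2],3))
h=hsv(d);sl=cnts((h[...,1]>27)&(h[...,0]>40)&(h[...,0]<62),2000)
for c in sl:
    r=rect(d,c,.02);print("slab",r[0],np.round(r[1],1),round(r[2],3),cv2.boxPoints(cv2.minAreaRect(c)).tolist())
pickle.dump(([cen(c) for c in tops(d)],d),open(sys.argv[1],"wb"))
d=shot("scene");h=hsv(d)
for c in tops(d,110,60):
    r=rect(d,c,.064);print("scene",cen(c),cv2.contourArea(c),r[0],np.round(r[1],1),round(r[2],3))
E
python3 m1.py a.pkl; python3 shift.py '-0.05 0.05 0 0 0.09;-0.05 0.05 0 0 0.09;-0.05 0.05 0 0 0.09'; python3 m1.py b.pkl
python3 - <<'E'
from h import *
import pickle
a,da=pickle.load(open("a.pkl","rb"));b,db=pickle.load(open("b.pkl","rb"))
for p,q in zip(a,b):print(p,q,tri([(da,p),(db,q)]))
E
```

```text
wrist [316.1088 242.4284] 962.0 [0.3923 0.2708] [38.8 37.7] -1.221
wrist [322.2034 157.7293] 1303.0 [0.4776 0.2947] [48.2 29.2] 0.46
slab [0.4351 0.284 ] [168.8  63.7] 0.349 [[289.2662658691406, 264.56134033203125], [291.4977722167969, 118.39691162109375], [347.0878601074219, 119.24560546875], [344.8563537597656, 265.4100341796875]]
scene [493.7496 297.2457] 424.0 [0.4785 0.2952] [46.7 28.2] 0.456
scene [493.1373 256.7409] 301.0 [0.392  0.2713] [39.5 37.8] -1.011
time: 2.7
ee_pos: [0.3992, 0.2103, 0.2993]
ee_rot: [0.985, 0.171, -0.0, 0.0]
force: [-0.1, 0.1, -0.7]
finger_gap: 0.0898
grip_force: 0.0
wrist [265.0786 194.1822] 1094.0 [0.3917 0.271 ] [39.2 39.2] 1.12
wrist [267.9903 103.941 ] 1440.0 [0.4774 0.2952] [48.9 28.7] 0.455
slab [0.4345 0.2852] [168.9  66.3] 0.338 [[238.65139770507812, 68.03372192382812], [298.9423522949219, 67.56634521484375], [300.1470642089844, 222.97561645507812], [239.85610961914062, 223.4429931640625]]
scene [493.825  297.2831] 421.0 [0.4785 0.2952] [46.6 28.2] 0.449
scene [493.2294 256.7087] 301.5 [0.3913 0.2714] [39.1 38.7] 0.242
[316.10880111 242.42844768] [265.0786106  194.18220597] (array([0.39216459, 0.27077184, 0.06511862]), np.float64(0.00015702205594120866))
[322.20337682 157.72934254] [267.99027778 103.94097222] (array([0.47796735, 0.29508809, 0.06534231]), np.float64(0.00016485598001020148))
```

Two wrist views put the tops at 65 mm against a nominal 64 mm, and the scene camera agrees on xy. Ring first.

```bash
python3 -c "
from h import *
go(.392,.271,.10,-1.22)"
```

```text
d [ 0.0114 -0.0582  0.1994] turn -0.0062 | other turn 3.135 q6 1.58 yaw -1.2262
```

```bash
python3 shift.py '0.0114 -0.058 0.04 0 0.08;0.0114 -0.058 0.09 0 0.08;0.0114 -0.058 0.14 0 0.08;0.0114 -0.058 0.19 0 0.08;0.0114 -0.058 0.199 0 0.07;0.0114 -0.058 0.199 0 0.07;0.0114 -0.058 0.199 0 0.07' 25; python3 -c "
from h import *
go(.392,.271,.046,-1.22);shot('wrist','w1')"
```

```text
time: 3.5
ee_pos: [0.3921, 0.272, 0.1004]
ee_rot: [0.985, 0.172, 0.0, -0.0]
force: [0.3, 0.0, 0.5]
finger_gap: 0.0699
grip_force: 0.0
d [-0.0004  0.0009  0.0544] turn -0.0041 | other turn 3.138 q6 1.71 yaw -1.2241
```

View pics/w1.png

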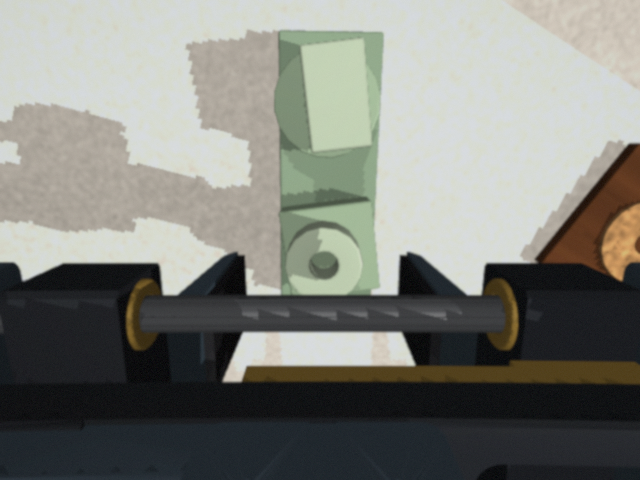

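The ring at (323,262) sits centred between the fingers (243 to 400). Next I descend, grip and lift slightly.

```bash
python3 shift.py '0 0 0.03 0 0.07;0 0 0.054 0 0.07;0 0 0.054 0 0.07;0 0 0.054 0 0.05;0 0 0.054 0 0.04;0 0 0.054 0 0.04;0 0 0.054 0 0.04;0 0 0.054 0 0.04' 25; python3 shift.py '0 0 -0.005 0 0.04;0 0 -0.03 0 0.04;0 0 -0.07 0 0.04;0 0 -0.11 0 0.04;0 0 -0.11 0 0.04'; python3 -c "
from h import *
go(.43,.04,.155,-1.22)"
```

```text
time: 4.35
ee_pos: [0.3922, 0.272, 0.0469]
ee_rot: [0.985, 0.173, 0.001, -0.0]
force: [-0.5, -0.1, 13.9]
finger_gap: 0.0435
grip_force: 25.0
time: 4.85
ee_pos: [0.3937, 0.2728, 0.1607]
ee_rot: [0.985, 0.173, 0.004, -0.001]
force: [1.5, 0.3, -2.2]
finger_gap: 0.0436
grip_force: 25.0
d [-0.045   0.2313  0.0051] turn -0.0039 | other turn 3.138 q6 1.71 yaw -1.2239
```

```bash
python3 shift.py '-0.045 0.231 -0.03 0 0.04;-0.045 0.231 -0.03 0 0.04;-0.045 0.231 -0.03 0 0.04;-0.045 0.231 -0.03 0 0.04;-0.045 0.231 -0.03 0 0.04;-0.045 0.231 -0.03 0 0.04;-0.045 0.231 -0.03 0 0.04'; cat > pads.py <<'E'
from tops import *
d=shot("wrist")
for c in cnts(corkmask(d),400):
    r=rect(d,c,.013);x,y,w,h=cv2.boundingRect(c)
    if x>1 and x+w<639 and y>1 and y+h<250: print(cen(c).round(),r[0],np.round(r[1],1),round(r[2],3),"mean",plane(d,[cen(c)],.013)[0,:2])
cv2.imwrite("pics/pads.png",d["img"][...,::-1])
E
python3 pads.py; python3 -c "
from h import *
go(.464,.067,.18,-1.22)"
```

```text
time: 5.55
ee_pos: [0.4275, 0.0385, 0.1858]
ee_rot: [0.985, 0.171, -0.0, -0.0]
force: [-0.3, 0.3, -0.3]
finger_gap: 0.0433
grip_force: 25.0
[306. 165.] [0.465  0.0669] [93.5 93.3] 1.353 mean [0.467  0.0677]
d [ 0.0439 -0.0136  0.0057] turn -0.0048 | other turn 3.137 q6 1.18 yaw -1.2248
```

View pics/pads.png

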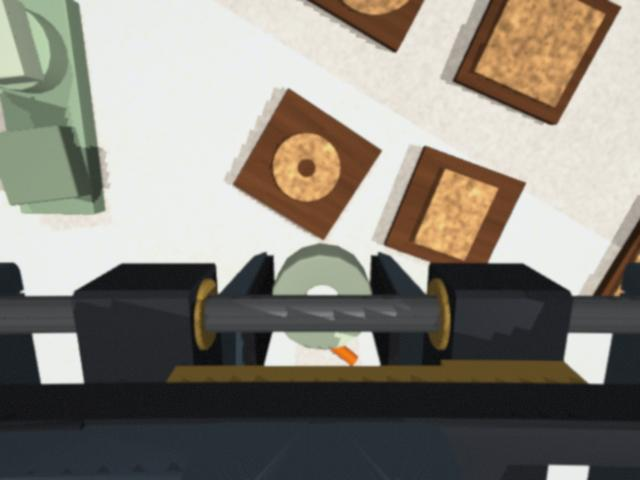

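The held ring is in the fingers at (321,295). The ring pad's dot is at (307,167) and the bar pad at (457,213). The mask takes in the wood as well, so I'll raise the brightness threshold.

```bash
sed -i 's/def corkmask(d):/def corkmask(d,v0=75):/; s/(h\[...,2\]>75)/(h[...,2]>v0)/' h.py; sed -i 's/corkmask(d)/corkmask(d,150)/' pads.py
cat >> pads.py <<'E'
T=[(s,c) for n in("scene","side") for s in[shot(n)] for c in cnts(corkmask(s),500)]
for c in cnts(corkmask(d,150),400):
    p=cen(c)
    if cv2.boundingRect(c)[1]+cv2.boundingRect(c)[3]>250 or cv2.boundingRect(c)[1]<2:continue
    w=plane(d,[p],.013)[0]; v=[(d,p)]+[(s,cen(k)) for s,k in T if np.linalg.norm(plane(s,[cen(k)],.013)[0]-w)<.02]
    print("tri",len(v),*tri(v))
E
python3 pads.py
```

```text
[307. 167.] [0.4646 0.0669] [58.3 58.1] -0.247 mean [0.4655 0.0669]
tri 3 [0.4643 0.0664 0.0113] 0.0013336562704634946
```

```bash
python3 shift.py '0.044 -0.0136 0.01 0 0.04;0.044 -0.0136 0.06 0 0.04;0.044 -0.0136 0.11 0 0.04;0.044 -0.0136 0.145 0 0.04;0.044 -0.0136 0.15 0 0.04;0.044 -0.0136 0.15 0 0.04'; python3 -c "
from h import *
go(.4645,.0668,.019,-1.22);print(bot.state()['force'])"
```

```text
time: 6.35
ee_pos: [0.4641, 0.0675, 0.0358]
ee_rot: [0.985, 0.173, -0.001, -0.0]
force: [0.5, -0.9, -1.0]
finger_gap: 0.0437
grip_force: 25.0
d [0.0002 0.0008 0.0168] turn -0.0029 | other turn 3.139 q6 1.24 yaw -1.2229
[ 0.5159482  -0.87266107 -0.97165723]
```

```bash
python3 shift.py '0 0.0008 0.006 0 0.04;0 0.0008 0.012 0 0.04;0 0.0008 0.015 0 0.04;0 0.0008 0.016 0 0.04;0 0.0008 0.016 0 0.04'; python3 shift.py '0 0 0.001 0 0.04;0 0 0.001 0 0.04'
```

```text
time: 6.85
ee_pos: [0.4649, 0.0661, 0.0201]
ee_rot: [0.985, 0.172, 0.0, 0.0]
force: [0.5, 0.4, -0.4]
finger_gap: 0.0437
grip_force: 25.0
time: 7.05
ee_pos: [0.4649, 0.0661, 0.019]
ee_rot: [0.985, 0.172, 0.0, 0.0]
force: [1.0, -0.4, -0.8]
finger_gap: 0.0434
grip_force: 25.0
```

```bash
python3 shift.py '0 0 0.001 0 0.04;0 0 0.001 0 0.04'; python3 shift.py '0 0 0.001 0 0.04;0 0 0.001 0 0.04'
```

```text
time: 7.25
ee_pos: [0.4649, 0.0661, 0.018]
ee_rot: [0.985, 0.173, 0.0, 0.0]
force: [-1.3, 0.2, 2.7]
finger_gap: 0.0433
grip_force: 25.0
time: 7.45
ee_pos: [0.465, 0.0661, 0.0176]
ee_rot: [0.985, 0.173, 0.0, 0.0]
force: [-3.5, -0.1, 21.4]
finger_gap: 0.0434
grip_force: 25.0
```

Contact. I release and retreat up, then head for the bar.

```bash
python3 shift.py '0 0 -0.0005 0 0.046;0 0 -0.0005 0 0.05;0 0 -0.0005 0 0.06;0 0 -0.0005 0 0.065;0 0 -0.02 0 0.065;0 0 -0.06 0 0.065;0 0 -0.11 0 0.065;0 0 -0.16 0 0.065;0 0 -0.16 0 0.065'; python3 -c "
from h import *
go(.478,.295,.16,.455-np.pi/2)"
```

```text
time: 8.35
ee_pos: [0.4677, 0.0662, 0.1824]
ee_rot: [0.985, 0.173, 0.004, 0.001]
force: [-0.3, -0.6, -1.7]
finger_gap: 0.0649
grip_force: 0.0
d [ 0.0873 -0.2117  0.0225] turn -0.1081 | other turn 3.034 q6 1.24 yaw -1.2239
```

```bash
python3 shift.py '0.087 -0.212 0.01 -0.108 0.065;0.087 -0.212 0.01 -0.108 0.065;0.087 -0.212 0.01 -0.108 0.065;0.087 -0.212 0.01 -0.108 0.065;0.087 -0.212 0.05 -0.108 0.065;0.087 -0.212 0.08 -0.108 0.065;0.087 -0.212 0.08 -0.108 0.065'; python3 -c "
from tops import *
go(.478,.295,.051,.455-np.pi/2)
d=shot('wrist')
for c in tops(d,178):
    r=rect(d,c,.064);print(cen(c),r[0],np.round(r[1],1),round(r[2],3))"
```

```text
time: 9.05
ee_pos: [0.4719, 0.2947, 0.0932]
ee_rot: [0.974, 0.226, -0.003, 0.001]
force: [-0.4, -0.4, 0.8]
finger_gap: 0.0648
grip_force: 0.0
d [0.0059 0.0024 0.0422] turn 0.0014 | other turn -3.14 q6 1.57 yaw -1.1144
[308.6848 350.382 ] [0.4241 0.2796] [49.1 13.9] -1.098
[341.2256 257.5973] [0.4813 0.2927] [44.9 36.6] 0.443
```

```bash
python3 shift.py '0.006 0.0015 0.003 0 0.065;0.006 0.0015 0.02 0 0.06;0.006 0.0015 0.042 0 0.06;0.006 0.0015 0.042 0 0.06;0.006 0.0015 0.042 0 0.04;0.006 0.0015 0.042 0 0.028;0.006 0.0015 0.042 0 0.028;0.006 0.0015 0.042 0 0.028;0.006 0.0015 0.042 0 0.028' 25; python3 shift.py '0 0 -0.005 0 0.028;0 0 -0.03 0 0.028;0 0 -0.07 0 0.028;0 0 -0.12 0 0.028;0 0 -0.12 0 0.028'; python3 -c "
from h import *
go(.39,-.07,.19,-np.pi/2)"
```

```text
time: 10.0
ee_pos: [0.4811, 0.2965, 0.0558]
ee_rot: [0.974, 0.225, 0.001, -0.0]
force: [-1.2, -2.3, 8.6]
finger_gap: 0.0318
grip_force: 25.0
time: 10.5
ee_pos: [0.4833, 0.2978, 0.1813]
ee_rot: [0.974, 0.226, 0.005, -0.001]
force: [0.4, 0.7, -2.1]
finger_gap: 0.0316
grip_force: 25.0
d [-0.2454  0.2894 -0.011 ] turn 0.455 | other turn -2.687 q6 1.56 yaw -1.1158
```

```bash
python3 shift.py '-0.245 0.289 -0.02 0.455 0.028;-0.245 0.289 -0.02 0.455 0.028;-0.245 0.289 -0.02 0.455 0.028;-0.245 0.289 -0.02 0.455 0.028;-0.245 0.289 -0.02 0.455 0.028;-0.245 0.289 -0.02 0.455 0.028;-0.245 0.289 -0.02 0.455 0.028;-0.245 0.289 -0.02 0.455 0.028;-0.245 0.289 -0.02 0.455 0.028;-0.245 0.289 -0.02 0.455 0.028'; python3 shift.py '-0 0 0 0 0.028;0 0 0 0 0.028'
python3 pads.py
```

```text
time: 11.5
ee_pos: [0.3873, -0.0712, 0.1951]
ee_rot: [1.0, -0.001, 0.0, -0.0]
force: [-0.3, -0.0, -1.1]
finger_gap: 0.0314
grip_force: 25.0
time: 11.7
ee_pos: [0.3876, -0.07, 0.1949]
ee_rot: [1.0, 0.001, -0.0, -0.0]
force: [-0.4, 0.1, -0.7]
finger_gap: 0.0316
grip_force: 25.0
[178. 123.] [0.4663 0.06  ] [58.1 45.2] 0.143 mean [0.4693 0.0551]
[325. 122.] [ 0.47   -0.0719] [70.5 50.7] 0.002 mean [ 0.471 -0.072]
tri 1 [ 0.4526 -0.0722  0.3723] 1.444857940998465e-17
tri 3 [ 0.4695 -0.0728  0.0115] 0.0018897296572681242
```

View pics/pads.png

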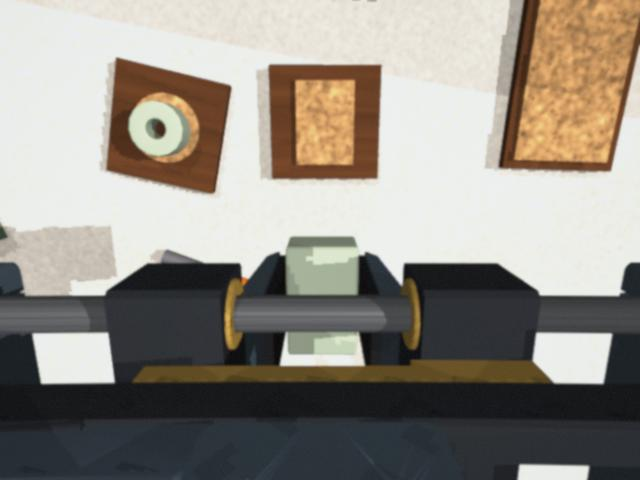

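The ring is on its pad at (157,128), with parallax in the view. The held bar's top spans rows 247 to 353. I'll measure both offsets.

```bash
python3 - <<'E'
from tops import *
d=shot("wrist")
s=bot.state();print(s["ee_pos"])
print(plane(d,[(323,247),(323,353)],s["ee_pos"][2]+.008))
for c in tops(d,170):
    r=rect(d,c,.035);print(cen(c),r[0],np.round(r[1],1))
go(.471,-.072,.06,-np.pi/2)
E
```

```text
[ 0.3876 -0.0704  0.1949]
[[ 0.4091 -0.0706  0.2029]
 [ 0.3584 -0.0708  0.2029]]
[334.9439 344.1748] [ 0.2709 -0.0811] [40.3 19.4]
[323.666 268.716] [ 0.3431 -0.0698] [62.7 42.1]
[155.7458 128.1381] [0.4634 0.0654] [43.  39.8]
d [0.0834 0.0017 0.1349] turn 0.0009 | other turn -3.141 q6 1.24 yaw -1.5699
```

```bash
python3 shift.py '0.04 0.0016 0 0 0.028;0.086 0.0016 0.02 0 0.028;0.086 0.0016 0.06 0 0.028;0.086 0.0016 0.105 0 0.028;0.086 0.0016 0.15 0 0.028;0.086 0.0016 0.162 0 0.028;0.086 0.0016 0.164 0 0.028;0.086 0.0016 0.164 0 0.028'; python3 shift.py '0 0 0.001 0 0.028;0 0 0.001 0 0.028'
```

```text
time: 12.7
ee_pos: [0.4737, -0.0724, 0.0311]
ee_rot: [1.0, 0.0, -0.0, -0.0]
force: [-0.3, 0.7, -1.6]
finger_gap: 0.0316
grip_force: 25.0
time: 12.9
ee_pos: [0.4742, -0.0727, 0.0309]
ee_rot: [1.0, -0.0, 0.001, 0.0]
force: [0.0, 0.1, -1.7]
finger_gap: 0.0316
grip_force: 25.0
```

```bash
python3 shift.py '0 0 0.001 0 0.028;0 0 0.002 0 0.028;0 0 0.002 0 0.028'; python3 shift.py '0 0 0.001 0 0.028;0 0 0.001 0 0.028';python3 shift.py '0 0 0.001 0 0.028;0 0 0.001 0 0.028'
```

```text
time: 13.2
ee_pos: [0.4735, -0.0725, 0.028]
ee_rot: [1.0, -0.0, 0.0, 0.0]
force: [0.2, -0.0, 0.0]
finger_gap: 0.0321
grip_force: 25.0
time: 13.4
ee_pos: [0.4734, -0.0725, 0.0268]
ee_rot: [1.0, -0.0, -0.0, -0.0]
force: [-0.8, 0.7, -1.5]
finger_gap: 0.0318
grip_force: 25.0
time: 13.6
ee_pos: [0.4735, -0.0725, 0.0265]
ee_rot: [1.0, -0.0, 0.0, 0.0]
force: [-4.3, 0.2, 17.6]
finger_gap: 0.0314
grip_force: 25.0
```

```bash
python3 shift.py '0 0 -0.0005 0 0.035;0 0 -0.0005 0 0.04;0 0 -0.0005 0 0.055;0 0 -0.0005 0 0.06;0 0 -0.02 0 0.06;0 0 -0.06 0 0.06;0 0 -0.11 0 0.08;0 0 -0.16 0 0.085;0 0 -0.16 0 0.085;0 0 -0.16 0 0.085'; python3 -c "
from h import *
go(.385,.255,.20,-1.22)"
```

```text
time: 14.6
ee_pos: [0.474, -0.0727, 0.1869]
ee_rot: [1.0, -0.0, 0.001, 0.0]
force: [-0.7, -0.3, 0.4]
finger_gap: 0.0847
grip_force: 0.0
d [-0.089  -0.3277 -0.0136] turn -0.351 | other turn 2.791 q6 1.29 yaw -1.571
```

```bash
python3 shift.py '-0.089 -0.328 -0.014 -0.351 0.085;-0.089 -0.328 -0.014 -0.351 0.085;-0.089 -0.328 -0.014 -0.351 0.085;-0.089 -0.328 -0.014 -0.351 0.085;-0.089 -0.328 -0.014 -0.351 0.085;-0.089 -0.328 -0.014 -0.351 0.085;-0.089 -0.328 -0.014 -0.351 0.085;-0.089 -0.328 -0.014 -0.351 0.085;-0.089 -0.328 -0.014 -0.351 0.085;-0.089 -0.328 -0.014 -0.351 0.085'; cat > m2.py <<'E'
from tops import *
print(bot.state()["ee_pos"])
d=shot("wrist","st");h=hsv(d)
g=(h[...,1]>27)&(h[...,0]>40)&(h[...,0]<62)
for c in cnts(g,2000): r=rect(d,c,.02);print("slab",cen(c),r[0],np.round(r[1],1),round(r[2],3))
for v in (165,):
  for c in cnts(g&(h[...,2]>v),800): r=rect(d,c,.042);print("top",v,cen(c),r[0],np.round(r[1],1),round(r[2],3))
x0,y0,w,hh=cv2.boundingRect(max(cnts(g,2000),key=cv2.contourArea));print(x0,y0)
cv2.imwrite("pics/stc.png",cv2.resize(d["img"][y0:y0+hh,x0:x0+w],None,fx=2,fy=2)[...,::-1])
for y in range(y0,y0+hh,15): print(y,h[y,x0:x0+w:8,2])
E
python3 m2.py
```

```text
time: 15.6
ee_pos: [0.3843, 0.2545, 0.199]
ee_rot: [0.985, 0.174, -0.001, 0.0]
force: [-0.3, 0.1, 0.0]
finger_gap: 0.0847
grip_force: 0.0
[0.3843 0.2545 0.199 ]
slab [552.5459 206.2918] [0.4629 0.0641] [48.  42.4] -1.328
slab [310.5363 143.6855] [0.4348 0.2841] [169.2  64.3] 0.354
top 165 [557.5778 207.6865] [0.4626 0.0726] [39.8 34.4] 0.481
top 165 [312.5374 203.3677] [0.3955 0.2666] [55.5 53. ] -1.097
top 165 [309.3178  95.431 ] [0.4755 0.299 ] [57.5 57. ] -0.423
272 46
46 [169 162 158 161 176 174 173 175 178 175]
61 [165 121 125 175 180 180 179 159 162 161]
76 [162 179 180 181 180 181 181 181 182 161]
91 [162 179 179 179 179 180 180 180 181 175]
106 [154 178 178 179 180 180 179 180 180 172]
121 [165 137 177 177 179 178 178 179 169 149]
136 [164 153 142 141 135 138 139 142 142 159]
151 [164 159 158 150 142 142 144 157 159 161]
166 [161 124 121 119 118 119 116 114 128 160]
181 [162 176 175 175 176 176 177 176 177 165]
196 [153 172 175 176 176 177 177 176 175 174]
211 [160 137 175 175 176 176 176 176 176 176]
226 [166 117 175 176 175 175 175 175 175 175]
241 [208 156 138 139 139 139 139 139 140 183]
```

View pics/st.png

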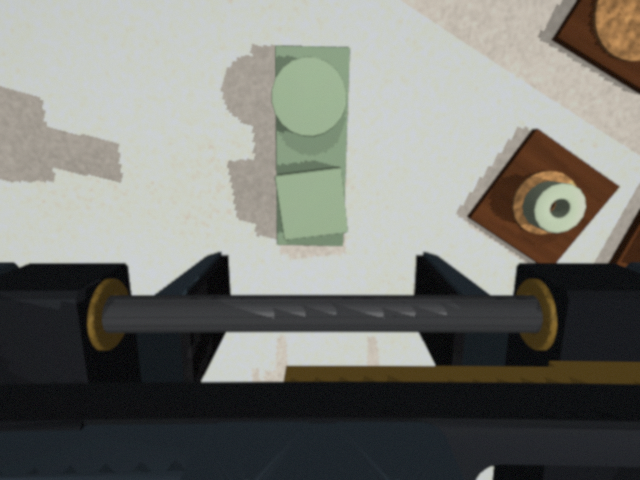

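Disc top is at (309,95) and the square at (312,203), each of the right size. I'll take a second view for height on the way to the disc.

```bash
cp pics/st.png pics/st_a.png; python3 - <<'E'
from h import *
import pickle
d=shot("wrist");pickle.dump(d,open("a.pkl","wb"));go(.4755,.299,.09,-1.22)
E
python3 shift.py '0.04 -0.01 0.03 0 0.085;0.04 -0.01 0.03 0 0.085;0.04 -0.01 0.03 0 0.085'; python3 - <<'E'
from tops import *
import pickle
da=pickle.load(open("a.pkl","rb"));d=shot("wrist")
def f(d):
    h=hsv(d);return [cen(c) for c in cnts((h[...,1]>27)&(h[...,0]>40)&(h[...,0]<62)&(h[...,2]>165),800)]
A,B=f(da),f(d)
for p in A:
  for q in B:
    x,e=tri([(da,p),(d,q)])
    if e<.0015 and 0<x[2]<.1: print(p,q,x,e)
go(.4755,.299,.09,-1.22)
E
```

```text
d [ 0.1007 -0.0109  0.1093] turn -0.0016 | other turn 3.14 q6 1.68 yaw -1.2216
time: 16.0
ee_pos: [0.4189, 0.2777, 0.1689]
ee_rot: [0.985, 0.174, -0.001, 0.0]
force: [-0.1, -0.7, 0.5]
finger_gap: 0.0849
grip_force: 0.0
[312.3187 203.5726] [324.593  259.2626] [0.3961 0.2674 0.0417] 9.347464675569523e-05
[309.0757  95.913 ] [321.6782 148.7756] [0.4761 0.2989 0.0428] 5.0060621933966246e-05
d [ 0.0609 -0.0005  0.0795] turn -0.0012 | other turn 3.14 q6 1.69 yaw -1.2212
```

```bash
python3 shift.py '0.04 0 0 0 0.085;0.061 -0.0005 0.03 0 0.085;0.061 -0.0005 0.08 0 0.085;0.061 -0.0005 0.12 0 0.085;0.061 -0.0005 0.141 0 0.085;0.061 -0.0005 0.141 0 0.085;0.061 -0.0005 0.141 0 0.085'; python3 shift.py '0 0 0 0 0.065;0 0 0 0 0.055;0 0 0 0 0.055;0 0 0 0 0.055;0 0 0 0 0.055' 30
```

```text
time: 16.75
ee_pos: [0.4761, 0.2998, 0.0302]
ee_rot: [0.985, 0.174, 0.0, -0.0]
force: [0.6, 0.1, 0.6]
finger_gap: 0.0852
grip_force: 0.0
time: 17.25
ee_pos: [0.4762, 0.3002, 0.0297]
ee_rot: [0.985, 0.175, 0.001, -0.0]
force: [-1.4, -0.7, 10.0]
finger_gap: 0.0588
grip_force: 30.0
```

```bash
python3 shift.py '0 0 -0.005 0 0.055;0 0 -0.03 0 0.055;0 0 -0.08 0 0.055;0 0 -0.13 0 0.055;0 0 -0.16 0 0.055;0 0 -0.16 0 0.055;0 0 -0.16 0 0.055'; python3 -c "
from h import *
go(.56,.02,.20,-1.57)"
```

```text
time: 17.95
ee_pos: [0.4757, 0.3, 0.1893]
ee_rot: [0.985, 0.175, 0.0, -0.0]
force: [-0.3, -0.7, -2.0]
finger_gap: 0.0593
grip_force: 30.0
d [-0.0171  0.292  -0.0108] turn 0.35 | other turn -2.792 q6 1.68 yaw -1.22
```

```bash
python3 shift.py '-0.017 0.292 -0.01 0.35 0.055;-0.017 0.292 -0.01 0.35 0.055;-0.017 0.292 -0.01 0.35 0.055;-0.017 0.292 -0.01 0.35 0.055;-0.017 0.292 -0.01 0.35 0.055;-0.017 0.292 -0.01 0.35 0.055;-0.017 0.292 -0.01 0.35 0.055;-0.017 0.292 -0.01 0.35 0.055;-0.017 0.292 -0.01 0.35 0.055'; python3 pads.py; python3 -c "
from h import *
go(.631,.068,.03)"
```

```text
time: 18.85
ee_pos: [0.5592, 0.0208, 0.1978]
ee_rot: [1.0, 0.001, -0.001, -0.0]
force: [0.3, -0.3, -2.1]
finger_gap: 0.0593
grip_force: 30.0
[432. 147.] [ 0.6197 -0.0758] [74.6 74.5] 1.516 mean [ 0.621 -0.076]
[269. 132.] [0.6327 0.0683] [77.1 76.8] -0.004 mean [0.6337 0.0682]
tri 3 [ 0.619  -0.0777  0.0076] 0.0019222392093861582
tri 3 [0.6325 0.0677 0.0107] 0.0017202335956682116
d [ 0.0716 -0.0467  0.1685] turn 0 | other turn 0.0 q6 1.5 yaw -1.5684
```

View pics/pads.png

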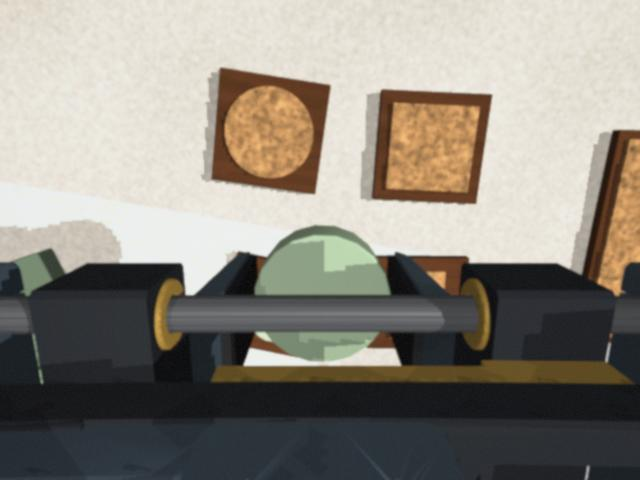

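The disc pad at (269,132) and the square pad at (432,147) are measured; the disc is held level and centred.

```bash
python3 shift.py '0.03 -0.02 0 0 0.055;0.073 -0.0472 0.01 0 0.055;0.073 -0.0472 0.06 0 0.055;0.073 -0.0472 0.11 0 0.055;0.073 -0.0472 0.155 0 0.055;0.073 -0.0472 0.17 0 0.055;0.073 -0.0472 0.172 0 0.055;0.073 -0.0472 0.172 0 0.055'; python3 shift.py '0 0 0.001 0 0.055;0 0 0.002 0 0.055;0 0 0.002 0 0.055'
```

```text
time: 19.8
ee_pos: [0.6341, 0.0676, 0.0285]
ee_rot: [1.0, 0.001, 0.001, -0.0]
force: [0.4, -0.2, -1.7]
finger_gap: 0.0592
grip_force: 30.0
time: 20.1
ee_pos: [0.6337, 0.0672, 0.0261]
ee_rot: [1.0, 0.0, 0.001, -0.0]
force: [-0.1, 0.5, -2.4]
finger_gap: 0.0595
grip_force: 30.0
```

```bash
python3 shift.py '-0.001 0 0.001 0 0.055;-0.001 0 0.002 0 0.055;-0.001 0 0.002 0 0.055'; python3 shift.py '0 0 0.001 0 0.055;0 0 0.001 0 0.055'; python3 shift.py '0 0 0.001 0 0.055;0 0 0.001 0 0.055'
```

```text
time: 20.4
ee_pos: [0.632, 0.0672, 0.0228]
ee_rot: [1.0, 0.0, -0.0, 0.0]
force: [-0.8, 0.2, -1.0]
finger_gap: 0.0589
grip_force: 30.0
time: 20.6
ee_pos: [0.6321, 0.0673, 0.0227]
ee_rot: [1.0, 0.0, 0.0, 0.0]
force: [-4.9, -0.9, 13.1]
finger_gap: 0.059
grip_force: 30.0
time: 20.8
ee_pos: [0.6321, 0.0672, 0.0226]
ee_rot: [1.0, 0.0, 0.0, 0.0]
force: [-9.2, -0.1, 29.3]
finger_gap: 0.0589
grip_force: 30.0
```

```bash
python3 shift.py '0 0 -0.001 0 0.059;0 0 -0.001 0 0.06;0 0 -0.001 0 0.065;0 0 -0.001 0 0.085;0 0 -0.001 0 0.085;0 0 -0.02 0 0.085;0 0 -0.06 0 0.085;0 0 -0.11 0 0.085;0 0 -0.15 0 0.085;0 0 -0.15 0 0.085'; python3 -c "
from h import *
go(.396,.267,.10,.474-np.pi/2)"
```

```text
time: 21.8
ee_pos: [0.6351, 0.0674, 0.1768]
ee_rot: [1.0, 0.0, 0.005, -0.0]
force: [0.2, -0.3, -0.6]
finger_gap: 0.085
grip_force: 0.0
d [-0.2396 -0.1999  0.0746] turn -0.4731 | other turn 2.669 q6 1.58 yaw -1.5699
```

```bash
python3 shift.py '-0.237 -0.2 0 -0.473 0.085;-0.237 -0.2 0 -0.473 0.085;-0.237 -0.2 0 -0.473 0.085;-0.237 -0.2 0 -0.473 0.085;-0.237 -0.2 0 -0.473 0.085;-0.237 -0.2 0 -0.473 0.085;-0.237 -0.2 0.04 -0.473 0.085;-0.237 -0.2 0.08 -0.473 0.085;-0.237 -0.2 0.08 -0.473 0.085'; python3 shift.py '0 0 0 0 0.085'; python3 -c "
from h import *
go(.396,.267,.03,.474-np.pi/2);shot('wrist','sq')"
```

```text
time: 22.7
ee_pos: [0.3921, 0.2661, 0.0875]
ee_rot: [0.972, 0.235, -0.004, 0.001]
force: [-0.5, -0.3, -0.2]
finger_gap: 0.085
grip_force: 0.0
time: 22.8
ee_pos: [0.3948, 0.2668, 0.0911]
ee_rot: [0.972, 0.235, -0.001, 0.0]
force: [1.8, 0.1, 0.5]
finger_gap: 0.0849
grip_force: 0.0
d [0.0012 0.0004 0.0611] turn -0.0004 | other turn 3.141 q6 1.57 yaw -1.0972
```

View pics/sq.png

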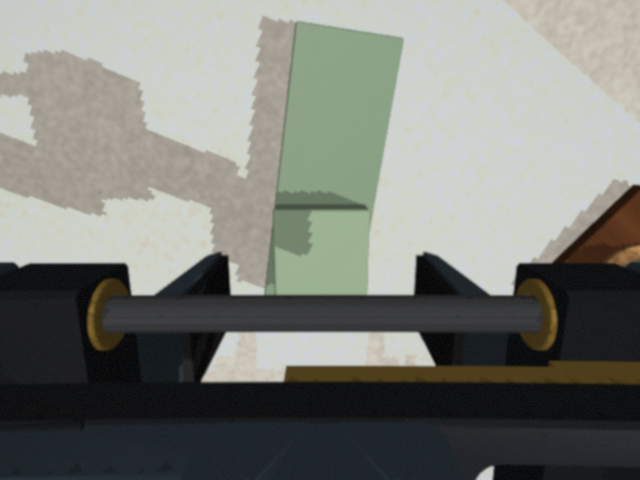

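The square (columns 274 to 368, front edge level at row 207) is aligned with the fingers and centred.

```bash
python3 shift.py '0 0 0.03 0 0.085;0 0 0.055 0 0.085;0 0 0.061 0 0.085;0 0 0.061 0 0.085'; python3 shift.py '0 0 0 0 0.065;0 0 0 0 0.05;0 0 0 0 0.05;0 0 0 0 0.05;0 0 0 0 0.05' 30; python3 shift.py '0 0 -0.005 0 0.05;0 0 -0.03 0 0.05;0 0 -0.08 0 0.05;0 0 -0.13 0 0.05;0 0 -0.16 0 0.05;0 0 -0.16 0 0.05;0 0 -0.16 0 0.05';  python3 -c "
from h import *
go(.54,-.07,.20,-.047-np.pi/2)"
```

```text
time: 23.25
ee_pos: [0.3955, 0.267, 0.0306]
ee_rot: [0.972, 0.234, 0.0, -0.0]
force: [-0.9, -0.4, 0.1]
finger_gap: 0.0847
grip_force: 0.0
time: 23.75
ee_pos: [0.3952, 0.2672, 0.0304]
ee_rot: [0.972, 0.235, 0.0, -0.0]
force: [-1.3, -0.5, 10.4]
finger_gap: 0.0558
grip_force: 30.0
time: 24.45
ee_pos: [0.3948, 0.267, 0.1901]
ee_rot: [0.972, 0.235, 0.0, -0.0]
force: [-0.0, -0.6, -3.2]
finger_gap: 0.0559
grip_force: 30.0
d [-0.0246  0.3661 -0.0099] turn 0.5208 | other turn -2.621 q6 1.57 yaw -1.097
```

```bash
python3 shift.py '-0.0246 0.366 -0.01 0.521 0.05;-0.0246 0.366 -0.01 0.521 0.05;-0.0246 0.366 -0.01 0.521 0.05;-0.0246 0.366 -0.01 0.521 0.05;-0.0246 0.366 -0.01 0.521 0.05;-0.0246 0.366 -0.01 0.521 0.05;-0.0246 0.366 -0.01 0.521 0.05;-0.0246 0.366 -0.01 0.521 0.05;-0.0246 0.366 -0.01 0.521 0.05;-0.0246 0.366 -0.01 0.521 0.05'; python3 pads.py; python3 -c "
from h import *
go(.619,-.0765,.03,-.047-np.pi/2)"
```

```text
time: 25.45
ee_pos: [0.539, -0.0693, 0.1984]
ee_rot: [1.0, -0.024, -0.002, -0.0]
force: [-0.3, -0.1, -2.1]
finger_gap: 0.0558
grip_force: 30.0
[325. 122.] [ 0.6194 -0.0759] [74.4 73.9] 1.522 mean [ 0.621  -0.0758]
[177. 107.] [0.6345 0.0586] [78.  58.3] 0.21 mean [0.6395 0.0519]
tri 3 [ 0.6195 -0.0768  0.0105] 0.0022184697843940894
tri 1 [ 0.6002 -0.0887  0.4154] 5.081907319629428e-17
d [0.0802 0.0044 0.1693] turn 0.0011 | other turn -3.14 q6 1.38 yaw -1.6167
```

View pics/pads.png

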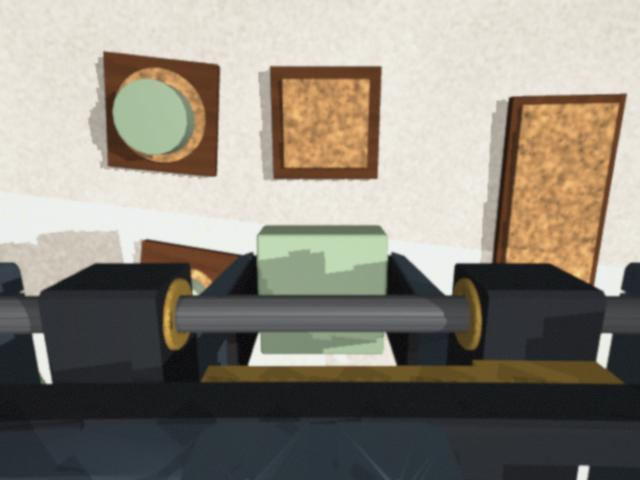

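The disc is on its pad at (152,117), with parallax in the view. The held square is level, and its pad at (325,122) is squared to the view.

```bash
python3 shift.py '0.04 0.002 0 0 0.05;0.08 0.004 0.02 0 0.05;0.08 0.004 0.07 0 0.05;0.08 0.004 0.12 0 0.05;0.08 0.004 0.155 0 0.05;0.08 0.004 0.168 0 0.05;0.08 0.004 0.17 0 0.05;0.08 0.004 0.17 0 0.05;0.08 0.004 0.17 0 0.05'; python3 -c "
from h import *
go(.6195,-.0762,.024,-.048-np.pi/2)"
```

```text
time: 26.5
ee_pos: [0.6211, -0.0777, 0.032]
ee_rot: [1.0, -0.023, 0.002, 0.0]
force: [-0.0, -0.2, -1.6]
finger_gap: 0.0557
grip_force: 30.0
d [-0.0017 -0.0014  0.008 ] turn 0.001 | other turn -3.141 q6 1.4 yaw -1.6178
```

```bash
python3 shift.py '-0.0013 -0.0012 0.003 0 0.05;-0.0013 -0.0012 0.005 0 0.05;-0.0013 -0.0012 0.006 0 0.05;-0.0013 -0.0012 0.006 0 0.05'; python3 shift.py '0 0 0.001 0 0.05;0 0 0.001 0 0.05'
```

```text
time: 26.9
ee_pos: [0.6185, -0.0764, 0.0239]
ee_rot: [1.0, -0.024, -0.0, -0.0]
force: [0.8, -0.1, -2.5]
finger_gap: 0.0554
grip_force: 30.0
time: 27.1
ee_pos: [0.6186, -0.0764, 0.0235]
ee_rot: [1.0, -0.024, 0.0, 0.0]
force: [-3.2, 0.6, 7.7]
finger_gap: 0.0558
grip_force: 30.0
```

Contact. I release and go back to the slab.

```bash
python3 shift.py '0 0 0 0 0.056;0 0 0 0 0.058;0 0 0 0 0.065;0 0 0 0 0.08;0 0 0 0 0.085;0 0 -0.02 0 0.085;0 0 -0.06 0 0.085;0 0 -0.11 0 0.085;0 0 -0.15 0 0.085;0 0 -0.15 0 0.085'; python3 -c "
from h import *
go(.385,.255,.20,.348-np.pi/2)"
```

```text
time: 28.1
ee_pos: [0.6214, -0.0769, 0.1788]
ee_rot: [1.0, -0.024, 0.004, 0.001]
force: [0.3, 0.8, -0.4]
finger_gap: 0.0851
grip_force: 0.0
d [-0.2516 -0.3204 -0.024 ] turn -0.3951 | other turn 2.747 q6 1.4 yaw -1.6179
```

```bash
python3 shift.py '-0.251 -0.32 -0.024 -0.395 0.085;-0.251 -0.32 -0.024 -0.395 0.085;-0.251 -0.32 -0.024 -0.395 0.085;-0.251 -0.32 -0.024 -0.395 0.085;-0.251 -0.32 -0.024 -0.395 0.085;-0.251 -0.32 -0.024 -0.395 0.085;-0.251 -0.32 -0.024 -0.395 0.085;-0.251 -0.32 -0.024 -0.395 0.085;-0.251 -0.32 -0.024 -0.395 0.085;-0.251 -0.32 -0.024 -0.395 0.085'; python3 shift.py '0 0 0 0 0.085'; cat > m3.py <<'E'
from tops import *
import pickle,sys
d=shot("wrist")
def S(d):
    h=hsv(d);c=max(cnts((h[...,1]>27)&(h[...,0]>40)&(h[...,0]<62),2000),key=lambda c:cv2.boundingRect(c)[3])
    return c
c=S(d);r=rect(d,c,.02);print("slab",cen(c),r[0],np.round(r[1],1),round(r[2],3))
if len(sys.argv)>1:
    a=pickle.load(open("a.pkl","rb"));print(tri([(a,cen(S(a))),(d,cen(c))]))
else: pickle.dump(d,open("a.pkl","wb"))
go(*r[0],.10,r[2]-np.pi/2)
E
python3 m3.py; python3 shift.py '0.04 -0.02 0 0 0.085;0.04 -0.02 0 0 0.085;0.04 -0.02 0 0 0.085'; python3 m3.py 1
```

```text
time: 29.1
ee_pos: [0.3821, 0.2561, 0.1968]
ee_rot: [0.985, 0.174, -0.0, 0.0]
force: [1.1, -0.9, 0.3]
finger_gap: 0.0851
grip_force: 0.0
time: 29.2
ee_pos: [0.3834, 0.2546, 0.1967]
ee_rot: [0.985, 0.173, -0.0, 0.0]
force: [0.2, 0.7, 0.4]
finger_gap: 0.0852
grip_force: 0.0
slab [310.7776 143.1371] [0.4349 0.2837] [168.9  61.7] 0.332
d [ 0.0582 -0.0103  0.0967] turn 0.0152 | other turn -3.126 q6 1.68 yaw -1.2239
time: 29.55
ee_pos: [0.4149, 0.2868, 0.1964]
ee_rot: [0.985, 0.172, -0.0, 0.0]
force: [-0.5, -1.2, 0.7]
finger_gap: 0.0851
grip_force: 0.0
slab [332.8012 190.1383] [0.4352 0.2837] [169.4  61.1] 0.333
(array([0.4414, 0.2862, 0.0206]), np.float64(9.634207981346852e-05))
d [0.019  0.0097 0.0964] turn 0.0132 | other turn -3.128 q6 1.71 yaw -1.2245
```

```bash
python3 shift.py '0.019 0.0097 0.04 0.013 0.088;0.019 0.0097 0.09 0.013 0.088;0.019 0.0097 0.13 0.013 0.088;0.019 0.0097 0.13 0.013 0.088;0.019 0.0097 0.13 0.013 0.088'; python3 -c "
from h import *
go(.4352,.2837,.008,.335-np.pi/2);shot('wrist','sl')"
```

```text
time: 30.1
ee_pos: [0.4348, 0.2842, 0.0676]
ee_rot: [0.986, 0.166, -0.001, 0.0]
force: [0.5, 0.5, 1.0]
finger_gap: 0.0883
grip_force: 0.0
d [0.0003 0.0006 0.0596] turn -0.0009 | other turn 3.141 q6 1.7 yaw -1.2367
```

View pics/sl.png

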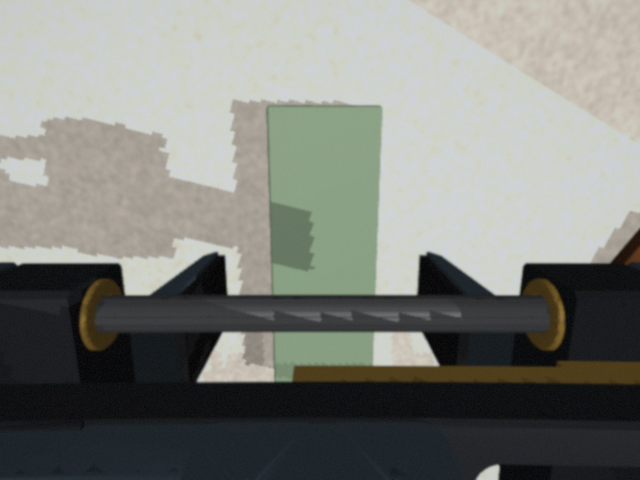

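The slab (columns 268 to 382) is square to the fingers and centred. I descend and grip at 50 N.

```bash
python3 shift.py '0 0 0.03 0 0.088;0 0 0.055 0 0.088;0 0 0.0595 0 0.088;0 0 0.0595 0 0.088'; python3 shift.py '0 0 0 0 0.07;0 0 0 0 0.06;0 0 0 0 0.055;0 0 0 0 0.055;0 0 0 0 0.055' 50; python3 shift.py '0 0 -0.005 0 0.055;0 0 -0.02 0 0.055;0 0 -0.05 0 0.055;0 0 -0.09 0 0.055;0 0 -0.13 0 0.055;0 0 -0.16 0 0.055;0 0 -0.16 0 0.055;0 0 -0.16 0 0.055'; python3 -c "
from h import *
go(.45,.05,.17,-.04-np.pi/2)"
```

```text
time: 30.55
ee_pos: [0.4355, 0.2852, 0.0087]
ee_rot: [0.986, 0.167, 0.001, -0.0]
force: [0.9, 0.7, -0.4]
finger_gap: 0.088
grip_force: 0.0
time: 31.05
ee_pos: [0.4353, 0.285, 0.0081]
ee_rot: [0.986, 0.167, 0.001, -0.0]
force: [-0.8, -2.8, 11.0]
finger_gap: 0.0618
grip_force: 50.0
time: 31.85
ee_pos: [0.4345, 0.2848, 0.1672]
ee_rot: [0.986, 0.167, 0.0, -0.0]
force: [-0.8, 0.2, -6.2]
finger_gap: 0.0619
grip_force: 50.0
d [-0.0626  0.2268 -0.0028] turn 0.3748 | other turn -2.767 q6 1.7 yaw -1.236
```

```bash
python3 shift.py '-0.10 0.38 -0.04 0.3748 0.055;-0.10 0.38 -0.04 0.3748 0.055;-0.10 0.38 -0.04 0.3748 0.055;-0.10 0.38 -0.04 0.3748 0.055;-0.10 0.38 -0.04 0.3748 0.055;-0.10 0.38 -0.04 0.3748 0.055;-0.10 0.38 -0.04 0.3748 0.055;-0.10 0.38 -0.04 0.3748 0.055;-0.10 0.38 -0.04 0.3748 0.055;-0.10 0.38 -0.04 0.3748 0.055'; python3 shift.py '0 0 0 0 0.055;0 0 0 0 0.055';python3 pads.py; python3 -c "
from h import *
go(.5305,-.2827,.04,-.04-np.pi/2)"
```

```text
time: 32.85
ee_pos: [0.4642, -0.1074, 0.2056]
ee_rot: [1.0, -0.021, -0.002, -0.001]
force: [-0.2, 0.7, -4.7]
finger_gap: 0.0616
grip_force: 50.0
time: 33.05
ee_pos: [0.4648, -0.1056, 0.2066]
ee_rot: [1.0, -0.019, -0.001, -0.0]
force: [-0.6, -0.6, -5.3]
finger_gap: 0.0618
grip_force: 50.0
[519. 123.] [ 0.5317 -0.2825] [188.9  81.3] -0.034 mean [ 0.5397 -0.2834]
tri 1 [ 0.5345 -0.1206  0.4051] 1.045444819952773e-16
tri 2 [ 0.5393 -0.2826  0.0135] 0.0006061244688549542
d [0.0722 0.1741 0.1672] turn 0.0014 | other turn -3.14 q6 1.26 yaw -1.6094
```

View pics/pads.png

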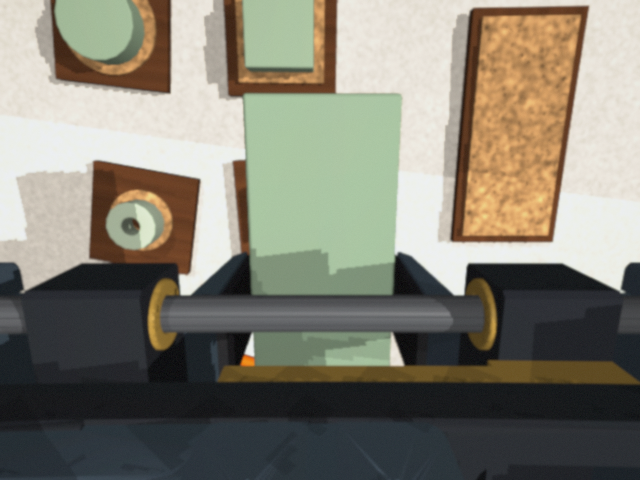

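The slab pad is seen whole at (519,123), 189 x 81 mm. The slab is held straight, front edge at row 94. Ring, disc and square all sit on their cork.

```bash
python3 shift.py '0.0727 0.174 0 0 0.055;0.0727 0.174 0 0 0.055;0.0727 0.174 0 0 0.055;0.0727 0.174 0 0 0.055;0.0727 0.174 0.04 0 0.055;0.0727 0.174 0.08 0 0.055;0.0727 0.174 0.12 0 0.055;0.0727 0.174 0.16 0 0.055;0.0727 0.174 0.16 0 0.055'; python3 shift.py '0 0 0 0 0.055;0 0 0 0 0.055'; python3 -c "
from h import *
d=shot('wrist')
go(.5313,-.2826,.022,-.038-np.pi/2)"
```

```text
time: 34.1
ee_pos: [0.5284, -0.2813, 0.0429]
ee_rot: [1.0, -0.02, -0.004, -0.002]
force: [0.2, -0.5, -5.0]
finger_gap: 0.0617
grip_force: 50.0
time: 34.3
ee_pos: [0.5324, -0.2842, 0.0497]
ee_rot: [1.0, -0.02, 0.001, 0.001]
force: [0.6, -0.4, -4.9]
finger_gap: 0.0618
grip_force: 50.0
d [-0.0012 -0.0016  0.0277] turn -0.0017 | other turn 3.14 q6 1.02 yaw -1.6105
```

```bash
python3 shift.py '-0.001 -0.0014 0.01 0 0.055;-0.001 -0.0014 0.018 0 0.055;-0.001 -0.0014 0.023 0 0.055;-0.001 -0.0014 0.025 0 0.055;-0.001 -0.0014 0.025 0 0.055;-0.001 -0.0014 0.025 0 0.055'; python3 shift.py '0 0 0.001 0 0.055;0 0 0.001 0 0.055'; python3 shift.py '0 0 0.001 0 0.055;0 0 0.001 0 0.055'
```

```text
time: 34.95
ee_pos: [0.5301, -0.2822, 0.0225]
ee_rot: [1.0, -0.02, 0.0, 0.0]
force: [-0.1, 0.1, -5.0]
finger_gap: 0.0618
grip_force: 50.0
time: 35.15
ee_pos: [0.5301, -0.2822, 0.0215]
ee_rot: [1.0, -0.02, 0.0, 0.0]
force: [-0.3, -0.1, -5.1]
finger_gap: 0.0616
grip_force: 50.0
time: 35.35
ee_pos: [0.5302, -0.2822, 0.0212]
ee_rot: [1.0, -0.02, 0.0, 0.0]
force: [-3.0, 0.8, 7.5]
finger_gap: 0.0616
grip_force: 50.0
```

Contact. I release, retreat and check everything.

```bash
python3 shift.py '0 0 0 0 0.062;0 0 0 0 0.064;0 0 0 0 0.07;0 0 0 0 0.085;0 0 0 0 0.085;0 0 -0.02 0 0.085;0 0 -0.06 0 0.085;0 0 -0.11 0 0.085;0 0 -0.16 0 0.085;0 0 -0.20 0 0.085' ; python3 shift.py '-0.15 -0.16 -0.08 0 0.085;-0.15 -0.16 -0.08 0 0.085;-0.15 -0.16 -0.08 0 0.085;-0.15 -0.16 -0.08 0 0.085;-0.15 -0.16 -0.08 0 0.085;-0.15 -0.16 -0.08 0 0.085;-0.15 -0.16 -0.08 0 0.085'; python3 - <<'E'
from tops import *
d=shot("wrist","fin");h=hsv(d)
for c in cnts((h[...,1]>25)&(h[...,0]>38)&(h[...,0]<62)&(h[...,2]>165),300):
    z=.033 if cv2.contourArea(c)>5000 else .035
    r=rect(d,c,z);print(cen(c).round(),r[0],np.round(r[1],1),round(r[2],3))
E
```

```text
time: 36.35
ee_pos: [0.5303, -0.2823, 0.2235]
ee_rot: [1.0, -0.02, 0.001, 0.001]
force: [0.4, -0.7, 0.2]
finger_gap: 0.0851
grip_force: 0.0
time: 37.05
ee_pos: [0.3867, -0.1162, 0.3009]
ee_rot: [1.0, -0.02, 0.001, 0.0]
force: [0.0, -0.5, -0.4]
finger_gap: 0.085
grip_force: 0.0
[151. 138.] [0.4635 0.0657] [41.3 38.6] 1.537
[279. 128.] [ 0.469  -0.0726] [49.1 30.2] -0.01
```

View pics/fin.png

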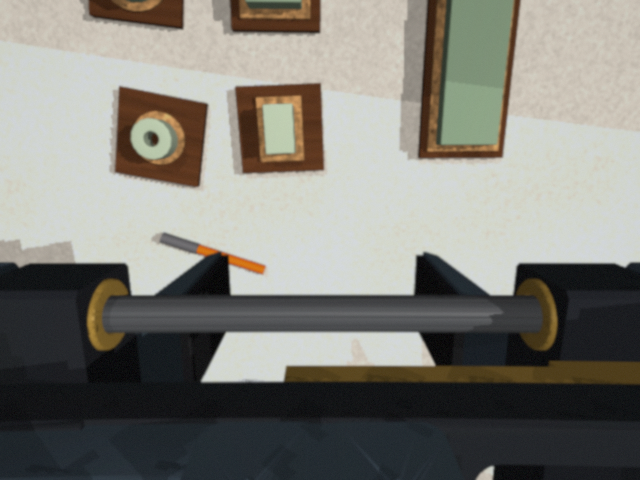

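The ring at (152,138) and bar at (279,128) lie on their pads within about 1.5 mm. Next I measure the other three numerically.

```bash
python3 shift.py '0.12 0 0 0 0.085;0.12 0 0 0 0.085;0.12 0 0 0 0.085;0.12 0 0 0 0.085;0.12 0 0 0 0.085'; python3 - <<'E'
from tops import *
d=shot("wrist");h=hsv(d);h2=h
m=(h[...,1]>22)&(h[...,0]>36)&(h[...,0]<65)
for v in(130,150,165):
  for c in cnts(m&(h[...,2]>v),600):
    r=rect(d,c,.033 if cen(c)[0]>420 else .035);print(v,cen(c).round(),r[0],np.round(r[1],1),round(r[2],3))
for c in cnts(corkmask(d,150),100): print("cork",rect(d,c,.013))
E
```

```text
time: 37.6
ee_pos: [0.5066, -0.1216, 0.2992]
ee_rot: [1.0, -0.02, -0.001, -0.0]
force: [-0.9, -0.3, -0.8]
finger_gap: 0.0852
grip_force: 0.0
130 [163. 244.] [0.4657 0.0633] [47.5 40.1] -0.888
130 [281. 235.] [ 0.4707 -0.0727] [51.2 30.4] 0.001
130 [466. 171.] [ 0.529  -0.2816] [167.3  60.2] -0.045
130 [275.  98.] [ 0.6182 -0.076 ] [54.9 54.7] 1.518
130 [137.  91.] [0.6299 0.0667] [58.6 57.3] 1.393
150 [162. 245.] [0.4644 0.065 ] [43.2 40.1] -0.889
150 [281. 235.] [ 0.4703 -0.0727] [50.4 30.4] 0.001
150 [467. 171.] [ 0.529  -0.2821] [167.2  59.3] -0.047
150 [275.  98.] [ 0.6186 -0.0764] [54.7 53.7] 1.528
150 [137.  91.] [0.6302 0.0673] [57.5 57.2] 1.429
165 [161. 245.] [0.4641 0.0653] [42.4 40.1] -0.89
165 [281. 235.] [ 0.4702 -0.0727] [50.2 30.4] 0.001
165 [462. 222.] [ 0.4775 -0.2799] [61.6 58.3] -0.039
165 [275.  98.] [ 0.6189 -0.076 ] [53.3 53. ] -0.054
165 [137.  91.] [0.6304 0.0671] [56.3 54.8] 1.539
cork (array([ 0.3158, -0.0125]), (62.31884765625, 13.453789710998535), np.float64(1.1980323374359605))
cork (array([0.3643, 0.1737]), (67.5381851196289, 11.97195053100586), np.float64(-0.14757347916845182))
cork (array([0.4705, 0.0591]), (57.661746978759766, 39.15334701538086), np.float64(0.6179940543829667))
cork (array([ 0.4697, -0.0721]), (70.435546875, 50.196407318115234), np.float64(0.0018852023215453042))
cork (array([ 0.6204, -0.2861]), (79.04193878173828, 9.258536338806152), np.float64(1.5247924826507042))
cork (array([ 0.6196, -0.0761]), (73.07994079589844, 73.04792022705078), np.float64(1.5324163139032743))
cork (array([0.6342, 0.058 ]), (77.18656158447266, 55.83549499511719), np.float64(0.1502523362642057))
```

All five blanks measure within about 2.5 mm and 0.01 rad of their pads. I'm handing in the job.

```bash
python3 -c "
from bench import bot
print(bot.close_job())"
```

```text
the job is handed in; nothing more can be done
None
```

The stack is apart and the job is handed in at 37.7 s: all five blanks lie flat on their own pads, measured within about 2.5 mm of centre, with the bar, square and slab squared up to within about 0.01 rad.

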